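# Key the filter collar over its pins and hold it home

### The job

Wind the handwheel on the filter fixture clockwise until its carriage touches the stop, which draws the blocking tongue out from under the knurled filter collar. Then turn the collar on its spigot until its hidden keyways drop over the pins, push it fully home against the spring plate, and finish while still holding it pushed home. Leave the other things on the bench where they stand.

Things in the scene. Friction and masses are not known exactly. Their poses are not given: they have to be found in the camera images.
- spigot_foot (a point): Point on the spigot's vertical axis at bench height. The fixture is a fixed aluminium plate 100x250x12 mm; this frame is upright and turned with it: y runs along the plate from spigot to handwheel (axes 130 mm apart), x across the plate. Within 50 mm of the spigot nothing but the collar (and the spigot inside it) stands higher than 56 mm.
- pin_level (a point): Point on the spigot's axis at the height of the pin tops, 57 mm above the bench. The steel spigot, hidden inside the collar, is 26 mm wide with its top 83 mm above the bench; three 5 mm pins stick out of it 120 degrees apart. Where pins and keyways lie is not told and must be felt by turning.
- collar_grip (a point): Centre of the collar's knurled barrel, on its axis, 36 mm above its underside. Loose, black, about 120 g; barrel 53 mm wide, collar 52 mm tall, glass window in the top, flange at the foot 62 mm wide, 8 mm high. Starts upright on the spigot, inner lugs resting on the pins, this point 93 mm above the bench. Grip the barrel from above across any diameter.
- collar_under (a point): Centre of the collar's underside. Three 12 mm keyways between its inner lugs, 120 degrees apart, are hidden. From the start it needs 0.5 to 1.4 rad clockwise (seen from above) to drop, and drops within about 0.15 rad of the exact angle. It sinks from 57 mm above the bench freely to 50 mm (on the spring plate), then 5 mm more against the spring: home at 45 mm.
- wheel_axis (a point): Point on the handwheel's vertical axis, 95 mm above the bench, level with the middle of the handle. The wheel is an aluminium disc 80 mm wide, its top 68 mm above the bench.
- wheel_handle (a point): Middle of the upright black crank handle on the wheel, 15 mm thick, from 71 to 113 mm above the bench, 32 mm from the wheel's axis. The handle revolves freely on its pin, so it can be gripped and led round in circles without turning the gripper. Turning it takes about 1.5 N at the handle.
- handwheel (a joint): Angle of the handwheel in rad, grows clockwise seen from above, 8 mm of carriage per turn; starts between 0 and 3 and ends at 12.57 where the carriage meets the stop (1.5 to 2 turns to go). It stays where it is left.
- carriage (a joint): Travel of the carriage in m, away from the collar and towards the handwheel; driven by the wheel; 0.016 when it touches the stop block. Its 18 mm wide tongue blocks the collar from dropping until it is drawn out.
- spring_plate (a joint): How far the spring plate under the collar is pushed down, in m: 0 free, 0.005 fully home. It pushes up with 5 N at 0 and 8 N fully down, and lifts the collar again when let go.
- dropper_bottle_mid (a point): Centre of a loose bystander, to be left alone: small dropper bottle with a cap, 32 mm wide, 66 mm tall.
- petri_2_mid (a point): Centre of a loose bystander, to be left alone: single clear petri dish, 64 mm wide, 15 mm high.
- beaker_small_mid (a point): Centre of a loose bystander, to be left alone: small clear beaker, 52 mm wide, 56 mm tall.
- tube_rack_blue_mid (a point): Centre of a loose bystander, to be left alone: micro tube rack, 58x90x40 mm.
- petri_1_mid (a point): Centre of a loose bystander, to be left alone: stack of clear petri dishes, 64 mm wide, 45 mm high.
Mind the look-alikes: they are no part of the job. There is more than one size of the part that bears collar_grip; the job needs the middle-sized.

How it is judged (in metres and radians):
On the way, in this order (a step that is already met when the one before it is completed fails the run):
1. the carriage is wound against its stop while the collar still rests on the pins (value of joint carriage above 0.0152 m and z of collar_grip in the frame of spigot_foot above 0.0905 m), for 0.2 s.
2. the collar is turned until it drops over the pins (z of collar_grip in the frame of spigot_foot below 0.0885 m and horizontal distance between collar_grip and spigot_foot below 0.005 m and angle between collar_grip's own z axis and vertical below 0.08 rad), for 0.2 s.
At the end, for the whole second after the job is handed in: The carriage is against its stop (within 1 mm); the collar is keyed over the pins, upright (0.06 rad), centred (4 mm) and pushed down so that the spring plate is at least 3.8 of its 5 mm down; the fingers still hold it there, all through the last second (value of joint carriage above 0.015 m and value of joint spring_plate above 0.0038 m and z of collar_grip in the frame of spigot_foot below 0.0825 m and horizontal distance between collar_grip and spigot_foot below 0.004 m and angle between collar_grip's own z axis and vertical below 0.06 rad and contact force between the fingers and collar above 2 N); the arm keeps its last pose, push and grip.
It fails at once if a bystander is pushed away by more than 20 mm (distance of any of dropper_bottle_mid, petri_2_mid, beaker_small_mid, tube_rack_blue_mid, petri_1_mid from where it was at the start of the episode above 0.02 m).
It also fails if it takes over 72 s, if anything falls off the work surface, if the arm or the gripper's body presses on something with over 40 N, if the wrist force passes 120 N, or if a joint passes its speed limit or range.

### The arm

A 6-joint arm with a two-finger parallel gripper is mounted at the origin on a cart in front of the work surface, level with it; the furniture and walls round the work are solid. World frame = base frame: x ahead of the robot, y to its left, z up, the work surface at z = 0. Lengths are in m, angles in degrees, forces in N, time in s.
With the tool pointing down it reaches from about 0.375 to 0.9 m from the base axis. Payload 3.1 kg.
Tool frame: the origin (TCP) lies on the centre line of the jaws, within the pads' length; the fingertips stand 25 mm ahead of it and the grasp point (between the pads) lies 6 mm ahead of it; z points along the fingers, y is the line along which they close (so a half turn about z gives the same grasp; the last joint's range is limited). The gripper opens to 87 mm and grips with 3 to 60 N. Pads are 19 mm wide; open, the fingers measure 117 mm over their backs; the gripper's body (75 mm by 190 mm) begins 51 mm behind the grasp point.
Start: joints at [-74.055, 30.224, 82.088, -0, 67.689, -10.227], TCP at [0.276, -0.561, 0.248] pointing down, gripper open.
Joint ranges: [-176.69, 176.69], [-43.24, 126.21], [12.49, 139.97], [-82, 262], [0, 151.66], [-163.58, 163.58]. Speed limits (degrees/s): [159.86, 159.86, 180, 180, 180, 180].

### API

Orientations are given as a 3x3 rotation matrix whose columns are the frame's x, y, z axes.
In Python, from rig import * gives the robot as it stands.
- The arm moves only by the tool step_arm, never from a script. Its argument "steps" is a list of rows, each a list of 7 numbers: the shift along the tool's x, y, z normalised to -1 to 1, where 1 is 0.3 m, then the turn, a rotation vector about the tool's x, y, z normalised to -1 to 1, where 1 is 45 degrees, then the gripper's target within -1 to 1 (shut at 1, half-way at 0, fully open at -1). A call has 1 to 8 rows; each row is the pose to reach, as a shift and turn from the pose commanded when the call began, along the tool's axes at that moment; what a row does not reach only later rows make up. A row lasts 1/12 s, in which the tool goes at most 41.7 mm and 7.16 degrees, less where a joint would pass 70% of its speed; a pose out of reach is approached as far as the arm can. A call with a number of a shift or a turn outside -1 to 1 is refused whole. A call with a gripper value outside its range is refused whole. The fingers move at their own pace and stop on an object; the grip force is fixed at half the most. Time passes only in rows, so rows that repeat a pose let the fingers close. It gives the time, the measured TCP pose, the force, the opening and the grip force at its end, in the units of the state.
- read_state(): the state, without advancing time (a new reading comes with each control period).
- capture(name): name is "scene" or "top"; returns a dict with "image" (420x560x3 uint8, red, green, blue), "vertical_fov" (degrees; the focal length in pixels is half the picture's height over the tangent of half this angle, whatever the lens; pixels are square), "cx", "cy" (the principal point, pixels), "world_from_camera" (4x4, takes a point from camera to world coordinates). Camera axes: x right, y down, z forward; pixel columns grow to the right and rows downward; lengths in m; the calibration is good to about 2 mm. A picture is of the moment at which its call begins. There is no depth.
- hand_in(): hands the job in; it is judged then, once.
The state is a dict: "time_s": time; "joint_positions": joint angles; "qvel": joint speeds; "tau": joint torques, N m; "position": TCP position; "tcp_rot": TCP orientation; "force": force on the tool from outside, world axes, zero at the start; "moment": the same for the moment, N m; "opening": opening from 0.0 (shut) to 1.0 (fully open); "grasp_force": force on a finger pad.
Only numpy, scipy, OpenCV 4.12 (cv2) and the standard library are available. Lean on these libraries where they do the work, as an engineer would, in place of code of your own. Each camera call takes 0.05 s, during which the arm holds its last target. There are 200 camera calls.

## Working session

There is one attempt and no reset: what is moved stays moved. The work goes in short steps, Python scripts to look and compute and a tool call to move; the robot and the scene stay as the last step left them, time stands still between calls to the robot, and variables do not carry over. Pictures are saved under pics/ and viewed, at most 10 in all, crops included, and the job is handed in when it is done.

Besides the shell and the picture viewer there is one more tool, called after "Emit:" by a JSON object that holds its "op" and its "data", one argument or row to a line. step_arm: Moves the arm, as the interface text tells. Scaled input: -1 to 1 covers 0.3 m each way for a shift and 45 degrees each way for a turn. Its arguments: {"type":"object","properties":{"steps":{"type":"array"}},"required":["steps"]}

```bash
mkdir -p pics
cat > h.py <<'E'
from rig import *
import numpy as np, cv2
def ray(c,u,v):
    f=c["image"].shape[0]/2/np.tan(np.radians(c["vertical_fov"])/2)
    T=np.array(c["world_from_camera"]); d=T[:3,:3]@np.array([(u-c["cx"])/f,(v-c["cy"])/f,1]); return T[:3,3],d
def onz(c,u,v,z):
    o,d=ray(c,u,v); return o+d*(z-o[2])/d[2]
def proj(c,p):
    f=c["image"].shape[0]/2/np.tan(np.radians(c["vertical_fov"])/2)
    T=np.array(c["world_from_camera"]); q=T[:3,:3].T@(np.array(p)-T[:3,3]); return q[0]/q[2]*f+c["cx"],q[1]/q[2]*f+c["cy"]
E
python3 - <<'E'
from h import *
import pickle
for n in("scene","top"):
    c=capture(n); cv2.imwrite(f"pics/{n}.png",c["image"][:,:,::-1]); pickle.dump(c,open(n+".pkl","wb"))
    print(n,c["vertical_fov"],c["cx"],c["cy"],np.round(c["world_from_camera"],3).tolist())
s=read_state();print(s["time_s"],np.round(s["tcp_rot"],3).tolist(),s["opening"])
E
```

```text
scene 49.92672826980058 279.1743317558861 206.27606065264155 [[0.603, -0.334, 0.725, -0.062], [-0.798, -0.239, 0.554, -0.653], [-0.011, -0.912, -0.41, 0.453], [0.0, 0.0, 0.0, 1.0]]
top 44.690643766886396 272.4765434331094 206.11165448346878 [[0.005, -0.982, 0.186, 0.362], [-1.0, -0.005, -0.001, -0.159], [0.002, -0.186, -0.982, 1.023], [0.0, 0.0, 0.0, 1.0]]
0.1 [[0.897, 0.441, -0.001], [0.441, -0.897, 0.002], [0.0, -0.002, -1.0]] 0.9987866321563503
```

View pics/scene.png

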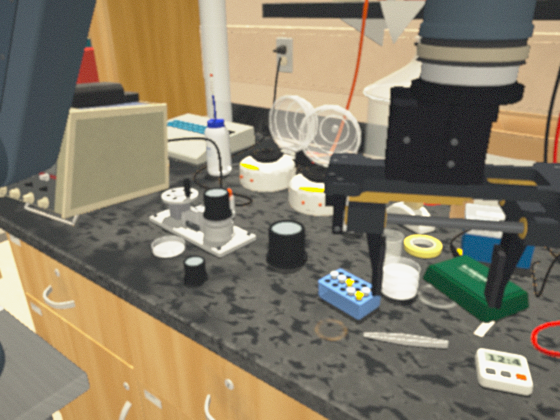

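View pics/top.png

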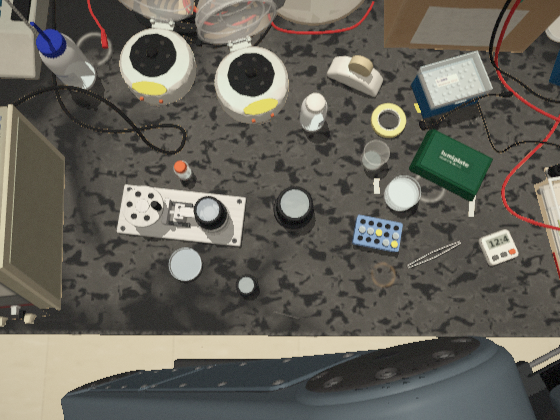

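Collar candidates in top view: (210,212) on the fixture, middle-sized; (295,208) large and loose; (246,286) small and loose. I choose the one at (210,212). The handwheel is at about (143,207). Next is the close crop with measurements.

Run:
```python
from h import *
import pickle
c=pickle.load(open("top.pkl","rb"));s=pickle.load(open("scene.pkl","rb"))
a=cv2.resize(c["image"][175:255,105:255],None,fx=5,fy=5,interpolation=cv2.INTER_CUBIC)
cv2.imwrite("pics/ctop.png",a[:,:,::-1])
b=cv2.resize(s["image"][165:260,140:265],None,fx=6,fy=6,interpolation=cv2.INTER_CUBIC)
cv2.imwrite("pics/cscene.png",b[:,:,::-1])
# plate: white mask
hsv=cv2.cvtColor(c["image"],cv2.COLOR_RGB2HSV)
m=((hsv[:,:,2]>165)&(hsv[:,:,1]<60)).astype(np.uint8); m[:175]=0;m[255:]=0;m[:,:105]=0;m[:,255:]=0
n,l,st,_=cv2.connectedComponentsWithStats(m); k=1+np.argmax(st[1:,4]); print(st[k])
box=cv2.boxPoints(cv2.minAreaRect(cv2.findContours((l==k).astype(np.uint8),0,2)[0][0]))
P=np.array([onz(c,*p,.012) for p in box]);print(box,P.round(4),[np.linalg.norm(P[i]-P[i-1]) for i in range(4)],P.mean(0))
```

```text
[ 117  185  129   61 2658]
[[116.35364 231.81706]
 [121.76828 183.08537]
 [245.35364 196.8171 ]
 [239.939   245.54878]] [[ 0.5004  0.1513  0.012 ]
 [ 0.6002  0.1465  0.012 ]
 [ 0.5731 -0.1048  0.012 ]
 [ 0.4743 -0.0955  0.012 ]] [np.float64(0.24819618852644293), np.float64(0.0998809652578002), np.float64(0.2527358402852591), np.float64(0.09925569575185667)] [0.53699631 0.02436865 0.012     ]
```

View pics/ctop.png

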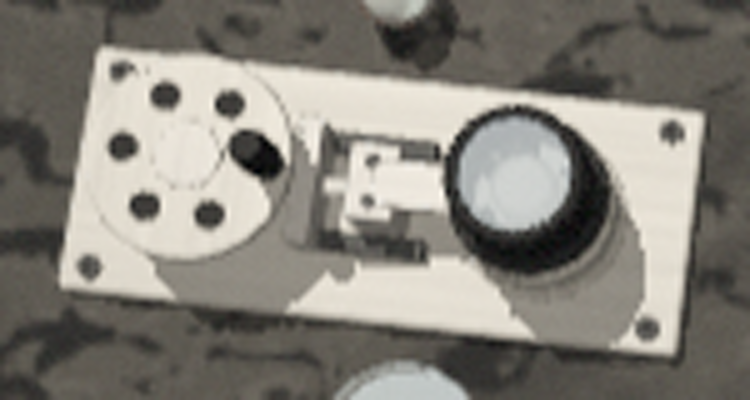

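View pics/cscene.png

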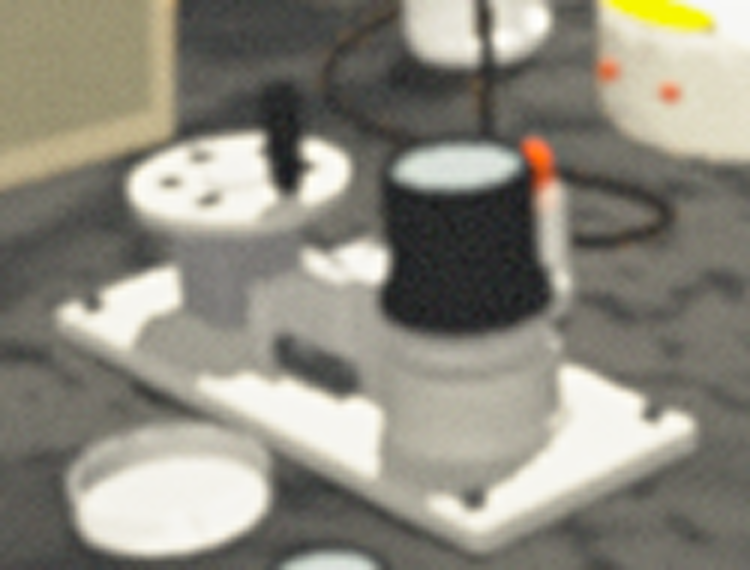

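The crops show the middle-sized collar at top px (208,209) with its window facing up. The wheel is at (142,206) and the handle runs from (154,204) at its top to (158,208). The dropper bottle and the petri dish stand beside the plate.

Run:
```python
from h import *
import pickle
c=pickle.load(open("top.pkl","rb"));s=pickle.load(open("scene.pkl","rb"))
g=lambda x,y:(105+(x+.5)/5-.5,175+(y+.5)/5-.5)
k=lambda x,y:(140+(x+.5)/6-.5,165+(y+.5)/6-.5)
def two(a,b):
    A=[];B=[]
    for o,d in(ray(c,*a),ray(s,*b)):
        d=d/np.linalg.norm(d);M=np.eye(3)-np.outer(d,d);A.append(M);B.append(M@o)
    x=np.linalg.lstsq(np.vstack(A),np.hstack(B),rcond=None)[0];return x.round(4)
print("collar top",onz(c,*g(515,172),.109),onz(s,*k(458,168),.109),two(g(515,172),k(458,168)))
print("handle top",onz(c,*g(248,143),.113),onz(s,*k(283,92),.113),two(g(248,143),k(283,92)))
print("handle bot",onz(c,*g(265,166),.071))
# wheel edges
e=[onz(c,*g(*p),.068) for p in((90,155),(292,155),(190,57),(187,258))]
print("wheel",np.round(e,4),np.mean(e,0),np.mean(e[:2],0),np.mean(e[2:],0))
print("wheel scene",onz(s,*k(240,180),.068))
# plate derived
m=np.array([.537,.0244]);u=np.array([.5867-.5550,.1489+.10015])
u=(np.array([.5503,.1489])-np.array([.5237,-.10015]));u/=np.linalg.norm(u);print("u",u,np.degrees(np.arctan2(u[0],u[1])))
for z,p in((.109,(210,212)),):pass
hsv=cv2.cvtColor(c["image"],cv2.COLOR_RGB2HSV)
# dark collar + window hull: window blob
I=c["image"].astype(int);w=((I[:,:,2]>I[:,:,0]+3)&(hsv[:,:,2]>110)).astype(np.uint8);r=np.zeros_like(w);r[192:225,190:228]=w[192:225,190:228]
q=cv2.findContours(r,0,2)[0];q=max(q,key=cv2.contourArea);el=cv2.fitEllipse(q);print(el,onz(c,*el[0],.109))
for n,z,p in(("bottle",.06,(183,168)),("petri",.01,(186,265)),("big",.1,(295,205)),("small",.05,(246,286))):print(n,onz(c,*p,z).round(3))
```

```text
collar top [ 0.5298825  -0.04168616  0.109     ] [ 0.52585175 -0.04453132  0.109     ] [ 0.5299 -0.0411  0.1069]
handle top [0.53932194 0.05493647 0.113     ] [0.53377194 0.04900693 0.113     ] [0.5398 0.0559 0.1096]
handle bot [0.53864527 0.0579429  0.071     ]
wheel [[0.5431 0.1254 0.068 ]
 [0.5435 0.0486 0.068 ]
 [0.5815 0.0893 0.068 ]
 [0.5037 0.0864 0.068 ]] [0.54296225 0.08741291 0.068     ] [0.54330345 0.0869563  0.068     ] [0.54262104 0.08786952 0.068     ]
wheel scene [0.54030802 0.08575853 0.068     ]
u [0.10620183 0.99434459] 6.09641363875273
((207.68853759765625, 210.34390258789062), (20.64807891845703, 22.337717056274414), 139.36436462402344) [ 0.52740068 -0.04191837  0.109     ]
bottle [0.62  0.015 0.06 ]
petri [0.435 0.01  0.01 ]
big [ 0.54  -0.201  0.1  ]
small [ 0.394 -0.111  0.05 ]
```

Emit:
{"op": "step_arm", "data": {
  "steps": [
    [0.786,-0.616,0,0,0,-1,-1],
    [0.786,-0.616,0,0,0,-1,-1],
    [0.786,-0.616,0,0,0,-1,-1],
    [0.786,-0.616,0,0,0,-1,-1],
    [0.786,-0.616,0,0,0,-1,-1],
    [0.786,-0.616,0,0,0,-1,-1],
    [0.786,-0.616,0,0,0,-1,-1],
    [0.786,-0.616,0,0,0,-1,-1]
  ]
}}

```text
time_s: 0.77
position: [0.4064, -0.2845, 0.247]
tcp_rot: [[0.317, 0.948, -0.002], [0.948, -0.317, 0.005], [0.004, -0.003, -1.0]]
force: [-0.9, -0.3, 0.2]
opening: 0.998
grasp_force: 0.0
```

```bash
cat >> h.py <<'E'
def go(p,yang=None):
    s=read_state();R=np.array(s["tcp_rot"]);d=R.T@(np.array(p)-np.array(s["position"]))
    a=np.degrees(np.arctan2(R[1,1],R[0,1])); print("t",s["time_s"],"pos",np.round(s["position"],4),"yaw",a.round(2),"norm",(d/.3).round(4),"F",np.round(s["force"],1),"M",np.round(s["moment"],2),"op",s["opening"],s["grasp_force"],"j6",s["joint_positions"][5])
    if yang is not None: print("turn",round((a-yang)/45,4))
    print("tilt",R[:,2].round(4))
E
python3 -c "
from h import *
go([.539,.0565,.2],0)"
```

```text
t 0.7667 pos [ 0.4064 -0.2845  0.247 ] yaw -18.51 norm [1.2176 0.0588 0.162 ] F [-0.9 -0.3  0.2] M [ 0.02 -0.09 -0.06] op 0.9984203483660029 0.0 j6 -29.574835379863767
turn -0.4113
tilt [-0.0016  0.0052 -1.    ]
```

Emit:
{"op": "step_arm", "data": {
  "steps": [
    [1,0.049,0,0,0,-0.411,-1],
    [1,0.049,0,0,0,-0.411,-1],
    [1,0.049,0,0,0,-0.411,-1],
    [1,0.049,0,0,0,-0.411,-1],
    [1,0.049,0,0,0,-0.411,-1],
    [1,0.049,0,0,0,-0.411,-1],
    [1,0.049,0,0,0,-0.411,-1],
    [1,0.049,0,0,0,-0.411,-1]
  ]
}}

```text
time_s: 1.43
position: [0.5179, -0.007, 0.2474]
tcp_rot: [[0.002, 1.0, 0.001], [1.0, -0.002, 0.002], [0.002, 0.001, -1.0]]
force: [-0.6, -0.3, 0.6]
opening: 0.999
grasp_force: 0.0
```

```bash
python3 -c "
from h import *
go([.539,.0565,.18],0)"
```

```text
t 1.4333 pos [ 0.5179 -0.007   0.2474] yaw -0.09 norm [0.2113 0.0696 0.2254] F [-0.6 -0.3  0.6] M [-0.02 -0.09 -0.04] op 0.9990052005052117 0.0 j6 -13.212590697686348
turn -0.002
tilt [ 0.0012  0.0022 -1.    ]
```

Emit:
{"op": "step_arm", "data": {
  "steps": [
    [0.211,0.07,0.225,0,0,0,-1],
    [0.211,0.07,0.225,0,0,0,-1],
    [0.211,0.07,0.225,0,0,0,-0.3],
    [0.211,0.07,0.225,0,0,0,-0.3],
    [0.211,0.07,0.225,0,0,0,-0.3],
    [0.211,0.07,0.225,0,0,0,-0.3]
  ]
}}

```text
time_s: 1.93
position: [0.5385, 0.0499, 0.181]
tcp_rot: [[0.007, 1.0, 0.001], [1.0, -0.007, -0.001], [-0.001, 0.001, -1.0]]
force: [-0.1, 0.4, 0.8]
opening: 0.783
grasp_force: 0.0
```

Run:
```python
from h import *
go([.539,.0565,.101],0)
c=capture("scene");cv2.imwrite("pics/s2.png",cv2.resize(c["image"][60:260,100:300],None,fx=3,fy=3,interpolation=cv2.INTER_CUBIC)[:,:,::-1])
```

```text
t 1.9333 pos [0.5385 0.0499 0.181 ] yaw -0.39 norm [0.0223 0.0012 0.2667] F [-0.1  0.4  0.8] M [ 0.   -0.08  0.01] op 0.7831101340424009 0.0 j6 -6.109759876451302
turn -0.0088
tilt [ 1.5e-03 -8.0e-04 -1.0e+00]
```

View pics/s2.png

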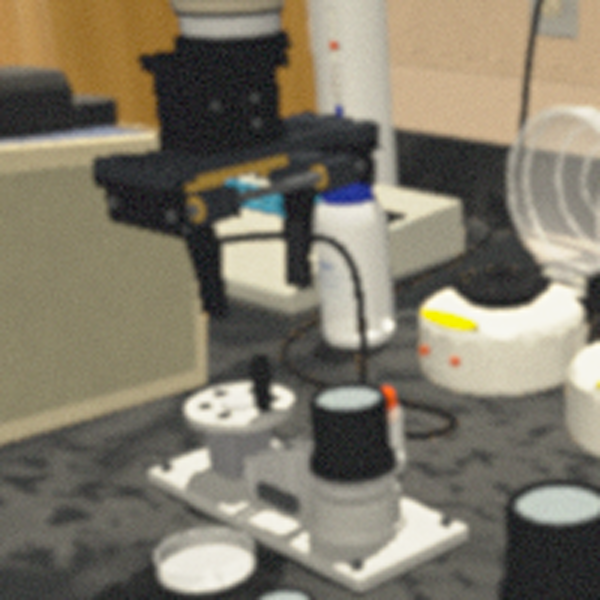

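The picture shows the fingers straddling the crank handle at crop px (260,380). I'm descending.

Emit:
{"op": "step_arm", "data": {
  "steps": [
    [0,0,0.1,0,0,0,-0.3],
    [0,0,0.15,0,0,0,-0.3],
    [0,0,0.15,0,0,0,-0.3],
    [0,0,0.15,0,0,0,-0.3],
    [0,0,0.15,0,0,0,-0.3]
  ]
}}

```text
time_s: 2.4
position: [0.5389, 0.0504, 0.1366]
tcp_rot: [[0.007, 1.0, 0.003], [1.0, -0.007, -0.0], [-0.0, 0.003, -1.0]]
force: [-0.0, -0.4, -0.1]
opening: 0.649
grasp_force: 0.0
```

```bash
python3 -c "
from h import *
go([.539,.0565,.101],0)"
```

```text
t 2.4 pos [0.5389 0.0504 0.1366] yaw -0.4 norm [ 0.0202 -0.0003  0.1185] F [-0.  -0.4 -0.1] M [-0.03 -0.06  0.01] op 0.6486886392887625 0.0 j6 -6.074951199738905
turn -0.009
tilt [ 2.8e-03 -4.0e-04 -1.0e+00]
```

Emit:
{"op": "step_arm", "data": {
  "steps": [
    [0.02,0,0.0,0,0,-0.009,-0.3],
    [0.02,0,0.06,0,0,-0.009,-0.3],
    [0.02,0,0.118,0,0,-0.009,-0.3],
    [0.02,0,0.118,0,0,-0.009,-0.3],
    [0.02,0,0.118,0,0,-0.009,1],
    [0.02,0,0.118,0,0,-0.009,1],
    [0.02,0,0.118,0,0,-0.009,1],
    [0.02,0,0.118,0,0,-0.009,1]
  ]
}}

```text
time_s: 3.07
position: [0.5387, 0.0574, 0.1007]
tcp_rot: [[-0.001, 1.0, 0.002], [1.0, 0.001, -0.0], [-0.0, 0.002, -1.0]]
force: [-0.8, 0.5, -0.4]
opening: 0.43
grasp_force: 0.0
```

Emit:
{"op": "step_arm", "data": {
  "steps": [
    [0,0,0,0,0,0,1],
    [0,0,0,0,0,0,1],
    [0,0,0,0,0,0,1],
    [0,0,0,0,0,0,1]
  ]
}}

```text
time_s: 3.4
position: [0.5383, 0.0573, 0.0999]
tcp_rot: [[-0.001, 1.0, 0.001], [1.0, 0.001, -0.0], [-0.0, 0.001, -1.0]]
force: [0.3, 0.3, 1.7]
opening: 0.16
grasp_force: 30.0
```

```bash
python3 -c "
from h import *
go([.539,.0565,.101],0)"
```

```text
t 3.4 pos [0.5383 0.0573 0.0999] yaw 0.07 norm [-0.0027  0.0025 -0.0037] F [0.3 0.3 1.7] M [-0.02 -0.12 -0.04] op 0.16002735829953324 30.001173667260446 j6 -5.825082391281154
turn 0.0015
tilt [ 8.e-04 -0.e+00 -1.e+00]
```

```bash
cat >> h.py <<'E'
def arc(phi0,dth,n,r=.032,g=1):
    p=np.radians(phi0-dth*np.arange(1,n+1)/n);q=np.radians(phi0)
    print([[round(float(r*(np.sin(t)-np.sin(q))/.3),3),round(float(r*(np.cos(t)-np.cos(q))/.3),3),0,0,0,0,g] for t in p])
E
python3 -c "
from h import *
arc(-98,120,8);arc(-218,120,8);arc(-338,120,8)"
```

```text
[[0.007, -0.027, 0, 0, 0, 0, 1], [0.022, -0.051, 0, 0, 0, 0, 1], [0.041, -0.07, 0, 0, 0, 0, 1], [0.066, -0.084, 0, 0, 0, 0, 1], [0.093, -0.091, 0, 0, 0, 0, 1], [0.12, -0.091, 0, 0, 0, 0, 1], [0.147, -0.083, 0, 0, 0, 0, 1], [0.171, -0.069, 0, 0, 0, 0, 1]]
[[0.02, 0.02, 0, 0, 0, 0, 1], [0.033, 0.044, 0, 0, 0, 0, 1], [0.04, 0.071, 0, 0, 0, 0, 1], [0.04, 0.099, 0, 0, 0, 0, 1], [0.033, 0.126, 0, 0, 0, 0, 1], [0.018, 0.15, 0, 0, 0, 0, 1], [-0.001, 0.169, 0, 0, 0, 0, 1], [-0.026, 0.183, 0, 0, 0, 0, 1]]
[[-0.027, 0.007, 0, 0, 0, 0, 1], [-0.055, 0.007, 0, 0, 0, 0, 1], [-0.082, -0.001, 0, 0, 0, 0, 1], [-0.106, -0.015, 0, 0, 0, 0, 1], [-0.125, -0.035, 0, 0, 0, 0, 1], [-0.139, -0.059, 0, 0, 0, 0, 1], [-0.146, -0.086, 0, 0, 0, 0, 1], [-0.146, -0.114, 0, 0, 0, 0, 1]]
```

Emit:
{"op": "step_arm", "data": {
  "steps": [
    [0.007,-0.027,0,0,0,0,1],
    [0.022,-0.051,0,0,0,0,1],
    [0.041,-0.07,0,0,0,0,1],
    [0.066,-0.084,0,0,0,0,1],
    [0.093,-0.091,0,0,0,0,1],
    [0.12,-0.091,0,0,0,0,1],
    [0.147,-0.083,0,0,0,0,1],
    [0.171,-0.069,0,0,0,0,1]
  ]
}}

```text
time_s: 4.07
position: [0.5178, 0.1088, 0.0999]
tcp_rot: [[-0.003, 1.0, 0.002], [1.0, 0.003, -0.002], [-0.002, 0.002, -1.0]]
force: [4.2, -7.0, -1.3]
opening: 0.16
grasp_force: 30.0
```

Emit:
{"op": "step_arm", "data": {
  "steps": [
    [0.02,0.02,0,0,0,0,1],
    [0.033,0.044,0,0,0,0,1],
    [0.04,0.071,0,0,0,0,1],
    [0.04,0.099,0,0,0,0,1],
    [0.033,0.126,0,0,0,0,1],
    [0.018,0.15,0,0,0,0,1],
    [-0.001,0.169,0,0,0,0,1],
    [-0.026,0.183,0,0,0,0,1]
  ]
}}

```text
time_s: 4.73
position: [0.5723, 0.1022, 0.0999]
tcp_rot: [[-0.002, 1.0, 0.0], [1.0, 0.002, 0.001], [0.001, 0.0, -1.0]]
force: [1.5, 3.0, 2.8]
opening: 0.166
grasp_force: 30.0
```

Emit:
{"op": "step_arm", "data": {
  "steps": [
    [-0.027,0.007,0,0,0,0,1],
    [-0.055,0.007,0,0,0,0,1],
    [-0.082,-0.001,0,0,0,0,1],
    [-0.106,-0.015,0,0,0,0,1],
    [-0.125,-0.035,0,0,0,0,1],
    [-0.139,-0.059,0,0,0,0,1],
    [-0.146,-0.086,0,0,0,0,1],
    [-0.146,-0.114,0,0,0,0,1]
  ]
}}

```text
time_s: 5.4
position: [0.5372, 0.0571, 0.0998]
tcp_rot: [[0.001, 1.0, 0.001], [1.0, -0.001, 0.002], [0.002, 0.001, -1.0]]
force: [3.2, 9.4, 2.3]
opening: 0.158
grasp_force: 30.0
```

```bash
python3 -c "
from h import *
go([.5383,.0573,.0999],0)"
```

```text
t 5.4 pos [0.5372 0.0571 0.0998] yaw -0.08 norm [ 0.0008  0.0035 -0.0002] F [3.2 9.4 2.3] M [ 1.69 -0.77 -0.02] op 0.15842310051731348 30.000706185601302 j6 -5.907861598816304
turn -0.0018
tilt [ 7.0e-04  2.1e-03 -1.0e+00]
```

Emit:
{"op": "step_arm", "data": {
  "steps": [
    [0.007,-0.027,0,0,0,0,1],
    [0.022,-0.051,0,0,0,0,1],
    [0.041,-0.07,0,0,0,0,1],
    [0.066,-0.084,0,0,0,0,1],
    [0.093,-0.091,0,0,0,0,1],
    [0.12,-0.091,0,0,0,0,1],
    [0.147,-0.083,0,0,0,0,1],
    [0.171,-0.069,0,0,0,0,1]
  ]
}}

```text
time_s: 6.07
position: [0.5172, 0.1079, 0.0998]
tcp_rot: [[-0.002, 1.0, -0.0], [1.0, 0.002, -0.002], [-0.002, -0.0, -1.0]]
force: [3.1, -5.0, 2.8]
opening: 0.16
grasp_force: 30.0
```

Emit:
{"op": "step_arm", "data": {
  "steps": [
    [0.02,0.02,0,0,0,0,1],
    [0.033,0.044,0,0,0,0,1],
    [0.04,0.071,0,0,0,0,1],
    [0.04,0.071,0,0,0,0,1],
    [0.04,0.071,0,0,0,0,1]
  ]
}}

```text
time_s: 6.48
position: [0.5382, 0.1206, 0.0998]
tcp_rot: [[-0.002, 1.0, -0.002], [1.0, 0.002, -0.0], [-0.0, -0.002, -1.0]]
force: [1.9, -1.7, 5.7]
opening: 0.162
grasp_force: 30.0
```

Run:
```python
from h import *
arc(-263,30,4);arc(-293,30,4);arc(-323,30,4);arc(-353,30,4);arc(-383,30,4);arc(-413,30,4)
go([.5383,.0573,.0999],0)
c=capture("top");cv2.imwrite("pics/t2.png",cv2.resize(c["image"][175:255,105:255],None,fx=5,fy=5,interpolation=cv2.INTER_CUBIC)[:,:,::-1])
```

```text
[[0.001, 0.014, 0, 0, 0, 0, 1], [-0.0, 0.028, 0, 0, 0, 0, 1], [-0.003, 0.042, 0, 0, 0, 0, 1], [-0.008, 0.055, 0, 0, 0, 0, 1]]
[[-0.006, 0.012, 0, 0, 0, 0, 1], [-0.014, 0.024, 0, 0, 0, 0, 1], [-0.023, 0.034, 0, 0, 0, 0, 1], [-0.034, 0.044, 0, 0, 0, 0, 1]]
[[-0.012, 0.008, 0, 0, 0, 0, 1], [-0.024, 0.014, 0, 0, 0, 0, 1], [-0.037, 0.018, 0, 0, 0, 0, 1], [-0.051, 0.021, 0, 0, 0, 0, 1]]
[[-0.014, 0.001, 0, 0, 0, 0, 1], [-0.028, -0.0, 0, 0, 0, 0, 1], [-0.042, -0.003, 0, 0, 0, 0, 1], [-0.055, -0.008, 0, 0, 0, 0, 1]]
[[-0.012, -0.006, 0, 0, 0, 0, 1], [-0.024, -0.014, 0, 0, 0, 0, 1], [-0.034, -0.023, 0, 0, 0, 0, 1], [-0.044, -0.034, 0, 0, 0, 0, 1]]
[[-0.008, -0.012, 0, 0, 0, 0, 1], [-0.014, -0.024, 0, 0, 0, 0, 1], [-0.018, -0.037, 0, 0, 0, 0, 1], [-0.021, -0.051, 0, 0, 0, 0, 1]]
t 6.4833 pos [0.5382 0.1206 0.0998] yaw 0.1 norm [-2.111e-01 -1.000e-04 -3.000e-04] F [ 1.9 -1.7  5.7] M [-0.25 -0.39  0.06] op 0.1622523471291202 30.000921293940337 j6 0.9441917679224335
turn 0.0023
tilt [-1.6e-03 -3.0e-04 -1.0e+00]
```

View pics/t2.png

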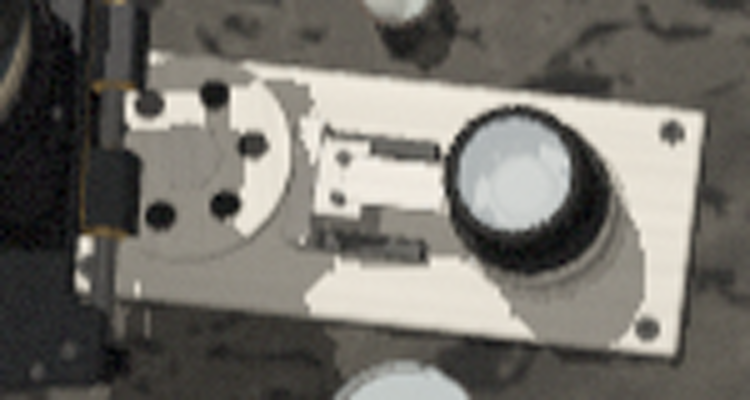

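The carriage has moved left by about 30 crop px (12 mm), from x≈350 to x≈318, close to the stop block. I'll continue in small arcs and watch the force.

Emit:
{"op": "step_arm", "data": {
  "steps": [
    [0.001,0.014,0,0,0,0,1],
    [0.0,0.028,0,0,0,0,1],
    [-0.003,0.042,0,0,0,0,1],
    [-0.008,0.055,0,0,0,0,1]
  ]
}}

```text
time_s: 6.87
position: [0.5528, 0.1194, 0.0998]
tcp_rot: [[-0.001, 1.0, -0.005], [1.0, 0.001, 0.002], [0.002, -0.005, -1.0]]
force: [-0.8, 4.1, 6.9]
opening: 0.161
grasp_force: 30.0
```

Emit:
{"op": "step_arm", "data": {
  "steps": [
    [-0.006,0.012,0,0,0,0,1],
    [-0.014,0.024,0,0,0,0,1]
  ]
}}

```text
time_s: 7.03
position: [0.5607, 0.1156, 0.0998]
tcp_rot: [[-0.001, 1.0, -0.004], [1.0, 0.001, 0.002], [0.002, -0.004, -1.0]]
force: [0.2, 5.0, 5.9]
opening: 0.158
grasp_force: 30.0
```

Emit:
{"op": "step_arm", "data": {
  "steps": [
    [-0.009,0.01,0,0,0,0,1],
    [-0.02,0.02,0,0,0,0,1],
    [-0.02,0.02,0,0,0,0,1]
  ]
}}

```text
time_s: 7.28
position: [0.5683, 0.1087, 0.0999]
tcp_rot: [[-0.001, 1.0, -0.001], [1.0, 0.001, 0.001], [0.001, -0.001, -1.0]]
force: [2.5, 2.5, 5.4]
opening: 0.163
grasp_force: 30.0
```

Emit:
{"op": "step_arm", "data": {
  "steps": [
    [-0.012,0.008,0,0,0,0,1],
    [-0.024,0.014,0,0,0,0,1],
    [-0.024,0.014,0,0,0,0,1]
  ]
}}

```text
time_s: 7.53
position: [0.5729, 0.1005, 0.0998]
tcp_rot: [[-0.001, 1.0, 0.001], [1.0, 0.001, 0.0], [0.0, 0.001, -1.0]]
force: [2.9, 2.7, 5.4]
opening: 0.161
grasp_force: 30.0
```

Run:
```python
from h import *
go([.5383,.0573,.0999],0)
```

```text
t 7.5333 pos [0.5729 0.1005 0.0998] yaw 0.06 norm [-0.144  -0.1156 -0.0003] F [2.9 2.7 5.4] M [ 0.38 -0.61  0.02] op 0.16101608882928542 30.00072720387834 j6 -1.1189531327341486
turn 0.0013
tilt [ 7.e-04  1.e-04 -1.e+00]
```

Emit:
{"op": "step_arm", "data": {
  "steps": [
    [-0.013,0.004,0,0,0,0,1],
    [-0.027,0.007,0,0,0,0,1],
    [-0.027,0.007,0,0,0,0,1]
  ]
}}

```text
time_s: 7.78
position: [0.575, 0.0914, 0.0998]
tcp_rot: [[-0.001, 1.0, 0.001], [1.0, 0.001, -0.001], [-0.001, 0.001, -1.0]]
force: [2.9, 1.2, 5.8]
opening: 0.157
grasp_force: 30.0
```

Emit:
{"op": "step_arm", "data": {
  "steps": [
    [-0.014,0.001,0,0,0,0,1],
    [-0.028,0,0,0,0,0,1],
    [-0.028,0,0,0,0,0,1]
  ]
}}

```text
time_s: 8.03
position: [0.5749, 0.0852, 0.0999]
tcp_rot: [[0.002, 1.0, 0.001], [1.0, -0.002, 0.004], [0.004, 0.001, -1.0]]
force: [3.3, 8.6, 4.2]
opening: 0.161
grasp_force: 30.0
```

Emit:
{"op": "step_arm", "data": {
  "steps": [
    [-0.013,-0.001,0,0,0,0,1],
    [-0.013,-0.001,0,0,0,0,1]
  ]
}}

```text
time_s: 8.2
position: [0.5749, 0.0847, 0.0999]
tcp_rot: [[0.004, 1.0, 0.002], [1.0, -0.004, 0.009], [0.009, 0.002, -1.0]]
force: [5.7, 19.3, 4.8]
opening: 0.162
grasp_force: 30.0
```

Run:
```python
from h import *
go([.5383,.0573,.0999],0)
```

```text
t 8.2 pos [0.5749 0.0847 0.0999] yaw -0.23 norm [-0.0917 -0.1215 -0.0013] F [ 5.7 19.3  4.8] M [ 3.33 -0.98 -0.04] op 0.161857924552304 30.00087283398898 j6 -3.193370838317132
turn -0.0052
tilt [ 0.0024  0.0094 -1.    ]
```

Emit:
{"op": "step_arm", "data": {
  "steps": [
    [0,0,0,0,0,0,1],
    [0.011,0,0,0,0,0,1],
    [0.022,0,0,0,0,0,1],
    [0.022,0,0,0,0,0,1],
    [0.022,0,0,0,0,0,-0.2],
    [0.022,0,0,0,0,0,-0.2],
    [0.022,0,0,0,0,0,-0.2],
    [0.022,0,0,0,0,0,-0.2]
  ]
}}

```text
time_s: 8.87
position: [0.5715, 0.0864, 0.0984]
tcp_rot: [[-0.001, 1.0, -0.006], [1.0, 0.001, -0.0], [-0.0, -0.006, -1.0]]
force: [0.2, 0.4, 0.4]
opening: 0.379
grasp_force: 0.0
```

Emit:
{"op": "step_arm", "data": {
  "steps": [
    [0,0,-0.1,0,0,0,-0.6],
    [0,0,-0.2,0,0,0,-0.6],
    [0,0,-0.27,0,0,0,-0.6],
    [0,0,-0.27,0,0,0,-0.6]
  ]
}}

```text
time_s: 9.2
position: [0.5756, 0.0866, 0.1842]
tcp_rot: [[-0.001, 1.0, 0.005], [1.0, 0.001, -0.0], [-0.0, 0.005, -1.0]]
force: [0.4, -0.1, -0.3]
opening: 0.683
grasp_force: 0.0
```

Run:
```python
from h import *
go([.529,-.0415,.18],0)
```

```text
t 9.2 pos [0.5756 0.0866 0.1842] yaw 0.07 norm [-0.4267 -0.1558  0.0133] F [ 0.4 -0.1 -0.3] M [-0.06 -0.07  0.01] op 0.6831734356704758 0.0 j6 -2.4988515635540507
turn 0.0015
tilt [ 5.2e-03 -4.0e-04 -1.0e+00]
```

Emit:
{"op": "step_arm", "data": {
  "steps": [
    [-0.13,-0.05,0.01,0,0,0,-1],
    [-0.26,-0.1,0.01,0,0,0,-1],
    [-0.39,-0.14,0.01,0,0,0,-1],
    [-0.427,-0.156,0.01,0,0,0,-1],
    [-0.427,-0.156,0.01,0,0,0,-1],
    [-0.427,-0.156,0.01,0,0,0,-1],
    [-0.427,-0.156,0.01,0,0,0,-1],
    [-0.427,-0.156,0.01,0,0,0,-1]
  ]
}}

```text
time_s: 9.87
position: [0.5276, -0.0401, 0.1773]
tcp_rot: [[-0.003, 1.0, -0.001], [1.0, 0.003, 0.001], [0.001, -0.001, -1.0]]
force: [0.6, -0.5, 0.2]
opening: 0.997
grasp_force: 0.0
```

Run:
```python
from h import *
go([.529,-.0415,.099],0)
c=capture("top");cv2.imwrite("pics/t3.png",cv2.resize(c["image"][165:265,85:285],None,fx=4,fy=4,interpolation=cv2.INTER_CUBIC)[:,:,::-1])
```

```text
t 9.8667 pos [ 0.5276 -0.0401  0.1773] yaw 0.16 norm [-0.005   0.0049  0.2609] F [ 0.6 -0.5  0.2] M [ 0.02 -0.15  0.01] op 0.9966984830550021 0.0 j6 -16.640920194691663
turn 0.0036
tilt [-8.e-04  6.e-04 -1.e+00]
```

View pics/t3.png

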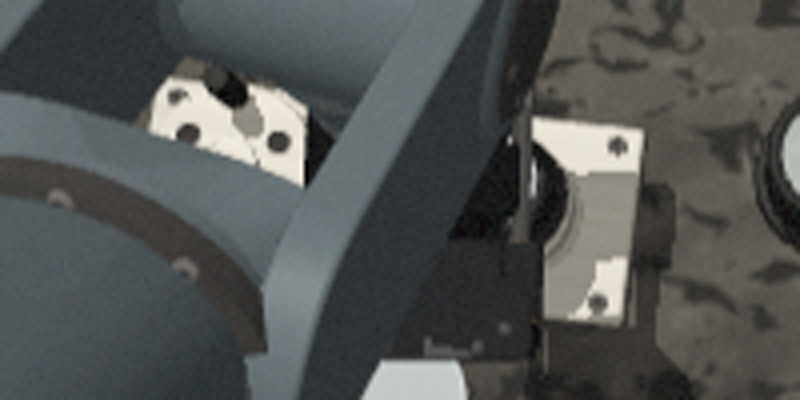

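The top view is mostly blocked by the arm, but the handle (crop 230,85) stands where I left it and the collar edge is at (555,200). I'll descend and grip.

Emit:
{"op": "step_arm", "data": {
  "steps": [
    [-0.005,0.005,0.1,0,0,0,-1],
    [-0.005,0.005,0.2,0,0,0,-1],
    [-0.005,0.005,0.255,0,0,0,-1],
    [-0.005,0.005,0.255,0,0,0,-1],
    [-0.005,0.005,0.255,0,0,0,-1]
  ]
}}

```text
time_s: 10.33
position: [0.5288, -0.0418, 0.1005]
tcp_rot: [[-0.003, 1.0, -0.002], [1.0, 0.003, 0.001], [0.001, -0.002, -1.0]]
force: [0.1, 0.0, -0.3]
opening: 0.994
grasp_force: 0.0
```

Emit:
{"op": "step_arm", "data": {
  "steps": [
    [0,0,0,0,0,0,0],
    [0,0,0,0,0,0,0],
    [0,0,0,0,0,0,1],
    [0,0,0,0,0,0,1],
    [0,0,0,0,0,0,1],
    [0,0,0,0,0,0,1],
    [0,0,0,0,0,0,1]
  ]
}}

```text
time_s: 10.92
position: [0.5292, -0.043, 0.1015]
tcp_rot: [[-0.001, 1.0, 0.001], [1.0, 0.001, -0.0], [-0.0, 0.001, -1.0]]
force: [-0.1, -0.7, 1.7]
opening: 0.595
grasp_force: 30.0
```

Run:
```python
from h import *
go([.529,-.0415,.099],0)
```

```text
t 10.9167 pos [ 0.5292 -0.043   0.1015] yaw 0.06 norm [ 0.0049 -0.0008  0.0085] F [-0.1 -0.7  1.7] M [ 0.02 -0.    0.04] op 0.5951351856633736 29.999654505154467 j6 -16.77192750194685
turn 0.0014
tilt [ 6.e-04 -2.e-04 -1.e+00]
```

Emit:
{"op": "step_arm", "data": {
  "steps": [
    [0,0,0.004,0,0,0.1,1],
    [0,0,0.007,0,0,0.2,1],
    [0,0,0.007,0,0,0.3,1],
    [0,0,0.007,0,0,0.4,1],
    [0,0,0.007,0,0,0.5,1],
    [0,0,0.007,0,0,0.5,1]
  ]
}}

```text
time_s: 11.42
position: [0.53, -0.0435, 0.1012]
tcp_rot: [[0.384, 0.923, 0.003], [0.923, -0.384, -0.001], [-0.0, 0.003, -1.0]]
force: [-1.8, -0.4, 14.4]
opening: 0.593
grasp_force: 30.0
```

Run:
```python
from h import *
go([.529,-.0415,.099],0)
```

```text
t 11.4167 pos [ 0.53   -0.0435  0.1012] yaw -22.58 norm [ 0.0049 -0.0057  0.0071] F [-1.8 -0.4 14.4] M [-0.03  0.34 -0.09] op 0.59333008888889 30.00003663066309 j6 5.8851214339406415
turn -0.5017
tilt [ 0.0027 -0.0014 -1.    ]
```

Emit:
{"op": "step_arm", "data": {
  "steps": [
    [0,0,0,0,0,0.08,1],
    [0,0,0,0,0,0.16,1],
    [0,0,0,0,0,0.24,1],
    [0,0,0,0,0,0.24,1]
  ]
}}

```text
time_s: 11.75
position: [0.5297, -0.0435, 0.1012]
tcp_rot: [[0.55, 0.835, 0.002], [0.835, -0.55, -0.001], [0.0, 0.002, -1.0]]
force: [-2.7, -0.9, 14.6]
opening: 0.595
grasp_force: 30.0
```

Emit:
{"op": "step_arm", "data": {
  "steps": [
    [0,0,0,0,0,0.08,1],
    [0,0,0,0,0,0.16,1],
    [0,0,0,0,0,0.16,1]
  ]
}}

```text
time_s: 12.0
position: [0.5291, -0.0438, 0.101]
tcp_rot: [[0.649, 0.76, 0.001], [0.76, -0.649, -0.002], [-0.001, 0.002, -1.0]]
force: [-3.5, -1.7, 14.7]
opening: 0.596
grasp_force: 30.0
```

Emit:
{"op": "step_arm", "data": {
  "steps": [
    [0,0,0,0,0,0.08,1],
    [0,0,0,0,0,0.16,1],
    [0,0,0,0,0,0.16,1]
  ]
}}

```text
time_s: 12.25
position: [0.529, -0.043, 0.1003]
tcp_rot: [[0.741, 0.672, 0.001], [0.672, -0.741, 0.0], [0.0, 0.0, -1.0]]
force: [-0.8, 1.6, 8.7]
opening: 0.593
grasp_force: 30.0
```

Emit:
{"op": "step_arm", "data": {
  "steps": [
    [0,0,0,0,0,0.04,1],
    [0,0,0,0,0,0.08,1],
    [0,0,0,0,0,0.08,1]
  ]
}}

```text
time_s: 12.5
position: [0.5291, -0.0429, 0.0996]
tcp_rot: [[0.78, 0.626, 0.0], [0.626, -0.78, -0.0], [0.0, 0.0, -1.0]]
force: [-0.7, 1.0, 3.3]
opening: 0.594
grasp_force: 30.0
```

Emit:
{"op": "step_arm", "data": {
  "steps": [
    [0,0,0.005,0,0,0.03,1],
    [0,0,0.01,0,0,0.05,1],
    [0,0,0.014,0,0,0.05,1],
    [0,0,0.014,0,0,0.05,1]
  ]
}}

```text
time_s: 12.83
position: [0.5285, -0.0427, 0.0944]
tcp_rot: [[0.804, 0.595, -0.002], [0.595, -0.804, 0.001], [-0.001, -0.001, -1.0]]
force: [-2.2, 1.1, 2.1]
opening: 0.596
grasp_force: 30.0
```

Emit:
{"op": "step_arm", "data": {
  "steps": [
    [0,0,0.006,0,0,0,1],
    [0,0,0.012,0,0,0,1],
    [0,0,0.018,0,0,0,1],
    [0,0,0.02,0,0,0,1],
    [0,0,0.02,0,0,0,1],
    [0,0,0.02,0,0,0,1]
  ]
}}

```text
time_s: 13.33
position: [0.5285, -0.0427, 0.0896]
tcp_rot: [[0.803, 0.595, -0.001], [0.595, -0.803, 0.0], [-0.001, -0.001, -1.0]]
force: [-3.4, 0.6, 10.8]
opening: 0.593
grasp_force: 30.0
```

Run:
```python
from h import *
go([.529,-.0415,.0892],0)
```

```text
t 13.3333 pos [ 0.5285 -0.0427  0.0896] yaw -53.46 norm [ 0.0037 -0.0021  0.0014] F [-3.4  0.6 10.8] M [ 0.18  0.63 -0.05] op 0.5931908426444794 29.998547252689605 j6 36.75850800688192
turn -1.1879
tilt [-1.e-03  3.e-04 -1.e+00]
```

Emit:
{"op": "step_arm", "data": {
  "steps": [
    [0,0,0.004,0,0,0,1],
    [0,0,0.007,0,0,0,1],
    [0,0,0.007,0,0,0,1],
    [0,0,0.007,0,0,0,1],
    [0,0,0.007,0,0,0,1],
    [0,0,0.007,0,0,0,1]
  ]
}}

```text
time_s: 13.83
position: [0.5286, -0.0426, 0.0895]
tcp_rot: [[0.803, 0.596, -0.0], [0.596, -0.803, -0.0], [-0.0, -0.0, -1.0]]
force: [-6.7, 1.8, 25.2]
opening: 0.596
grasp_force: 30.0
```

Run:
```python
from h import *
go([.529,-.0415,.0892],0)
c=capture("scene");cv2.imwrite("pics/s4.png",cv2.resize(c["image"][130:270,120:280],None,fx=4,fy=4,interpolation=cv2.INTER_CUBIC)[:,:,::-1])
```

```text
t 13.8333 pos [ 0.5286 -0.0426  0.0895] yaw -53.45 norm [ 0.0034 -0.0022  0.0009] F [-6.7  1.8 25.2] M [ 0.41  1.14 -0.05] op 0.5961938394945946 29.99942189317358 j6 36.75847876531903
turn -1.1877
tilt [-2.e-04 -0.e+00 -1.e+00]
```

View pics/s4.png

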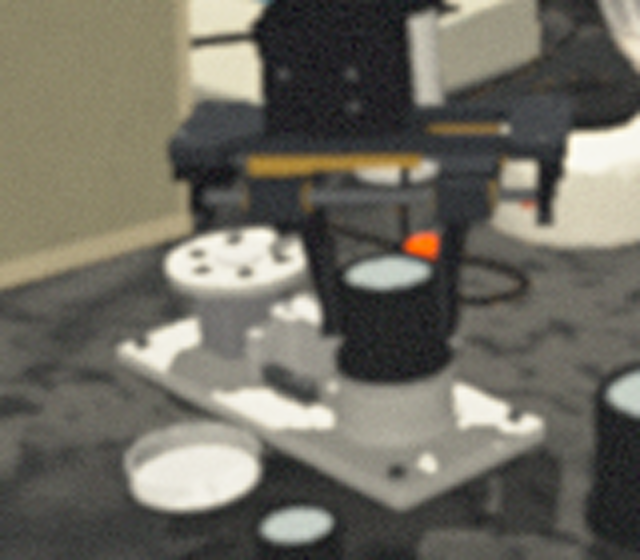

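The collar sits home, held in the fingers. The TCP came down 11.7 mm and then stopped hard (25 N). The petri dish and dropper bottle next to the fixture stand where they were. I'm handing in.

```bash
python3 -c "
from rig import *
print(hand_in())"
```

```text
the job is handed in; nothing more can be done
None
```

I wound the carriage to its stop, keyed the collar over the pins after turning it about 0.9 rad, and handed in with it held home at about 25 N; `hand_in()` gave no verdict.

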